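Poke the stuck inlet filter up out of its housing on the push-out pin

TASK

The washer's round inlet filter is stuck flush in its grey housing. Set the housing, filter side up, over the upright pin of the push-out stand so that the pin goes up the hole in its underside, and press it gently down until it sits on the stand and the filter has been poked up; leave the housing sitting there. Then lift the filter out and set it down upright in the rinse dish without dropping it, leaving the other things on the board alone.

Things in the scene. Friction and masses are not known exactly. Their poses are not given: they have to be found in the camera images.
- housing: Grey plastic filter housing, a loose block 70 mm (its x) by 54 mm (its y) by 32 mm high, 0.22 kg, lying filter side up; on each x end a round hose stub 16 mm thick, 14 mm long, centred 16 mm above the underside. Origin: centre of the underside, z up. A round recess 32 mm wide and 24 mm deep opens in the middle of its top. It breaks if pressed onto the stand or pin with over 30 N.
- filter: Round white plastic filter with a mesh face, 30 mm across, 24 mm tall, 0.035 kg, fully down in the recess, top flush, so fingers cannot hold it. Origin: centre of its underside, z up. Two spring pads in the recess wall grip it: pushing it up takes about 6 to 12 N until it has risen 12 mm, then it is loose. It stands 18 mm proud once the housing sits on the stand. Breaks above 30 N.
- stand: Push-out stand fixed to the board: foot disc 80 mm wide, 6 mm thick; on it a steel puck 52 mm wide, flat top 20 mm above the board; a rigid upright steel pin 9 mm thick, flat top 46 mm above the board. The pin is clamped at an unknown point of a slot along the stand's x axis, up to 9 mm either side of the puck's centre (y offset 0): find it by touch or eye. Origin: centre of the underside, z up.
- stand_top (a point): Centre of the puck's flat top, 20 mm above the board (not the pin); axes as the stand's. The housing's underside comes to rest on this top, its hole around the pin.
- dish: White ceramic rinse dish, an open rectangular tray 120 mm (its x) by 100 mm (its y), 22 mm high, walls 4 mm, inner floor 4 mm above the board, 0.5 kg, loose. Origin: centre of the underside, z up.
- pump_bottle: White pump dispenser bottle, 66 mm wide, 184 mm high, bystander. Origin: centre of the underside.
- jar: Glass jar with hinged steel clasp, 80 mm wide, 100 mm high, bystander. Origin: centre of the underside.
- scoop: Yellow plastic scoop, cup 60 x 50 x 35 mm with a 75 mm handle towards its +x, bystander. Origin: under the cup's centre.
- brush: Stiff nylon collar brush lying bristles down, head 80 x 45 x 34 mm with a 90 mm handle towards its +x, bystander. Origin: under the head's centre.
- housing_hole (a point): Mouth, in the middle of the housing's underside, of the round access hole: 12 mm wide, straight up through the 8 mm thick recess floor, edge bevelled 1 mm below.
There are look-alikes about, which are no part of the job. Leave any brown look-alike of the stand alone.

How it is judged:
By the outcome, as a careful person would: the job done as asked, in the order asked, and still so for the second after the job is handed in, with the robot touching nothing.
It also fails if it takes over 72 s, if anything falls off the work surface, if the arm or the gripper's body presses on something with over 40 N, if the wrist force passes 120 N, or if a joint passes its speed limit or range.

ROBOT

A 6-joint arm with a two-finger parallel gripper is mounted at the origin on the work surface. World frame = base frame: x ahead of the robot, y to its left, z up, the work surface at z = 0. Lengths are in m, angles in rad, forces in N, time in s.
With the tool pointing down it reaches from about 0.325 to 0.875 m from the base axis. Payload 4.4 kg.
Tool frame: the origin (TCP) lies midway between the tips of the shut fingers; the grasp point (between the pads) lies 19 mm behind it; z points along the fingers, y is the line along which they close (so a half turn about z gives the same grasp; the last joint's range is limited). The gripper opens to 85 mm and grips with 20 to 120 N. Pads are 22 mm wide; open, the fingers measure 114 mm over their backs; the gripper's body (76 mm by 85 mm) begins 54 mm behind the grasp point. The pads swing forward as they close: fully open they stand 13 mm farther back than shut.
Start: joints at [-1.343, 0.207, 1.542, -0, 1.393, -0.15], TCP at [0.212, -0.534, 0.231] pointing down, gripper open.
Joint ranges: [-2.73, 2.73], [-0.86, 2.22], [0.23, 2.46], [-1.11, 4.25], [0.08, 2.63], [-2.82, 2.82]. Speed limits (rad/s): [2.79, 2.79, 3.14, 3.14, 3.14, 3.14].

INTERFACE

Orientations are given as a unit quaternion [w, x, y, z].
In Python, from plant import arm gives the robot as it stands.
- The arm moves only by the tool jog_arm, never from a script. Its arguments are lists of equal length, an entry for each row: "rotation": the turn, a rotation vector about the tool's x, y, z in rad, a list of three; "linear": the shift along the tool's x, y, z in mm, a list of three; "hand": the finger opening in mm, from 0 to 85.4. In form: {"rotation": [[wx, wy, wz], ...], "linear": [[x, y, z], ...], "hand": [hand, ...]}. A call has 1 to 5 rows; each row is the pose to reach, as a shift and turn from the pose commanded when the call began, along the tool's axes at that moment; what a row does not reach only later rows make up. A row lasts 1/12 s, in which the tool goes at most 41.7 mm and 7.16 degrees, less where a joint would pass 70% of its speed; a pose out of reach is approached as far as the arm can. A call with a gripper value outside its range is refused whole. The fingers move at their own pace and stop on an object; "squeeze" is the grip in N (left out, the last holds). Time passes only in rows, so rows that repeat a pose let the fingers close. It gives the time, the measured TCP pose, the force, the opening and the grip force at its end, in the units of the state.
- arm.observe(): the state, without advancing time (a new reading comes with each control period).
- arm.capture(name): name is "scene" or "top" or "wrist"; returns a dict with "color" (384x512x3 uint8, red, green, blue), "fx", "fy", "cx", "cy" (pixels), "extrinsics" (4x4, takes a point from world to camera coordinates). Camera axes: x right, y down, z forward; pixel columns grow to the right and rows downward; lengths in m; the calibration is good to about 2 mm. A picture is of the moment at which its call begins. There is no depth.
- arm.close_job(): hands the job in; it is judged then, once.
Trained networks look in a picture, given as the dict that the camera call returned (one of the last four; its "shot" number tells which), for a name from the list of things; names that differ only in an ending like _2 or _b are one class to them, and where a whole thing is asked for, a point or a joint stands for the part that bears it (a point fixed in the world has none). Each returns a list of dicts, best first, with "confidence" (0 to 1); they miss things now and then, are a little off and sometimes report something else, mostly with a low value. They report only what shows in the picture. A call takes as long as a camera call. They do not tell look-alikes from the thing itself.
- arm.masks_of(picture, query): "pixels" (384x512 bool, what is visible of it) and "position" ([row, column] in pixels, amid what is visible of it).
The state is a dict: "time_s": time; "joint_positions": joint angles; "dq": joint speeds; "joint_torque": joint torques, N m; "eef_pos": TCP position; "tcp_rot": TCP orientation; "ft_force": force on the tool from outside, world axes, zero at the start; "ft_torque": the same for the moment, N m; "finger_gap": finger opening in m; "gripper_force": force on a finger pad.
Only numpy, scipy, OpenCV 4.12 (cv2) and the standard library are available. Lean on these libraries where they do the work, as an engineer would, in place of code of your own. Each camera call takes 0.05 s, during which the arm holds its last target. There are 200 camera calls.

## Working session

There is one attempt and no reset: what is moved stays moved. The work goes in short steps, Python scripts to look and compute and a tool call to move; the robot and the scene stay as the last step left them, time stands still between calls to the robot, and variables do not carry over. Pictures are saved under pics/ and viewed, at most 10 in all, crops included, and the job is handed in when it is done.

Besides the shell and the picture viewer there is one more tool, called after ">>>" as name(argument=value, ...), one argument or row to a line, values as JSON. jog_arm: Moves the arm, as the interface text tells. Its arguments: {"type":"object","properties":{"rotation":{"type":"array","items":{"type":"array","items":{"type":"number"}}},"linear":{"type":"array","items":{"type":"array","items":{"type":"number"}}},"hand":{"type":"array","items":{"type":"number"}},"squeeze":{"type":"number"}},"required":["rotation","linear","hand"]}

```bash
mkdir -p pics; ls; cat > h.py <<'E'
import numpy as np,cv2
from plant import arm
from scipy.spatial.transform import Rotation as R
def px2w(c,uv,z):
    E=np.array(c["extrinsics"]);Rm=E[:3,:3];t=E[:3,3]
    d=Rm.T@np.array([(uv[0]-c["cx"])/c["fx"],(uv[1]-c["cy"])/c["fy"],1]);o=-Rm.T@t
    return o+d*(z-o[2])/d[2]
def w2px(c,p):
    q=np.array(c["extrinsics"])@np.append(p,1);return np.array([c["fx"]*q[0]/q[2]+c["cx"],c["fy"]*q[1]/q[2]+c["cy"]])
def save(c,n,crop=None,s=1):
    im=cv2.cvtColor(c["color"],cv2.COLOR_RGB2BGR)
    if crop: im=im[crop[0]:crop[1],crop[2]:crop[3]]
    cv2.imwrite("pics/"+n,cv2.resize(im,None,fx=s,fy=s,interpolation=cv2.INTER_CUBIC))
def st():
    s=arm.observe();q=s["tcp_rot"];M=R.from_quat([q[1],q[2],q[3],q[0]]).as_matrix()
    return s,np.array(s["eef_pos"]),M
E
python3 - <<'E'
from h import *
np.set_printoptions(precision=4,suppress=True)
H=dict(housing=.016,filter=.032,stand=.01,dish=.011,pump_bottle=.09,jar=.05,scoop=.017,brush=.02)
t=arm.capture("top");save(t,"top.png",s=1.5)
for k in H:
    for m in arm.masks_of(t,k):
        r,c=m["position"];print(k,round(m["confidence"],2),(int(c),int(r)),px2w(t,(c,r),H[k]),m["pixels"].sum())
s,p,M=st();print(s["time_s"],p,M)
c=arm.capture("scene");save(c,"scene.png",s=1.5)
E
```

```text
pics
filter 0.65 (171, 239) [0.4817 0.1929 0.032 ] 126
filter 0.65 (236, 213) [0.54   0.0324 0.032 ] 725
stand 0.92 (237, 262) [0.422  0.0329 0.01  ] 777
stand 0.75 (178, 188) [0.6153 0.1812 0.01  ] 733
stand 0.65 (235, 214) [0.5431 0.0351 0.01  ] 728
stand 0.59 (247, 166) [0.6681 0.0005 0.01  ] 689
stand 0.26 (171, 237) [0.4894 0.1964 0.01  ] 658
dish 0.92 (326, 235) [ 0.4802 -0.191   0.011 ] 2031
pump_bottle 0.79 (83, 170) [0.647  0.3987 0.09  ] 1215
pump_bottle 0.31 (178, 138) [0.7227 0.1688 0.09  ] 788
jar 0.83 (404, 179) [ 0.611  -0.3895  0.05  ] 1197
jar 0.5 (182, 137) [0.7376 0.1648 0.05  ] 811
scoop 0.73 (297, 145) [ 0.7173 -0.131   0.017 ] 795
scoop 0.24 (326, 239) [ 0.4706 -0.1913  0.017 ] 1995
brush 0.79 (183, 137) [0.7494 0.167  0.02  ] 797
0.45 [ 0.2121 -0.5344  0.2312] [[ 0.9295  0.3689 -0.    ]
 [ 0.3689 -0.9295  0.0002]
 [ 0.     -0.0002 -1.    ]]
```

View pics/top.png

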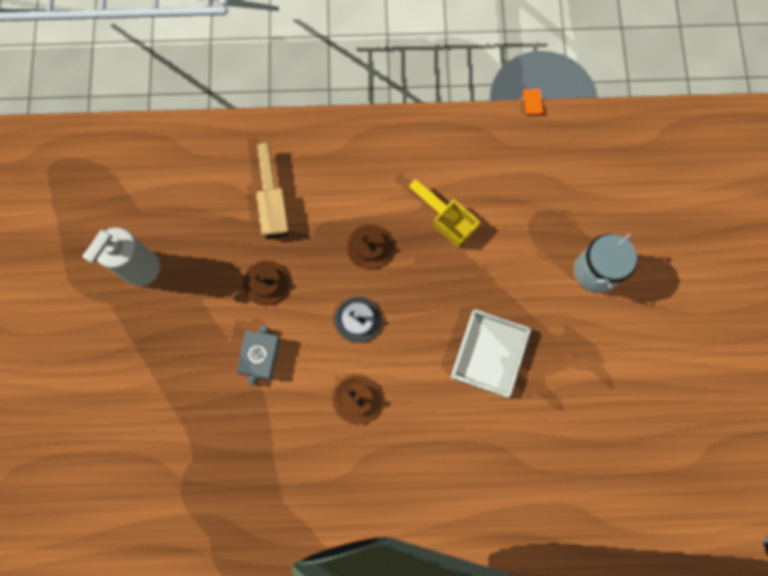

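View pics/scene.png

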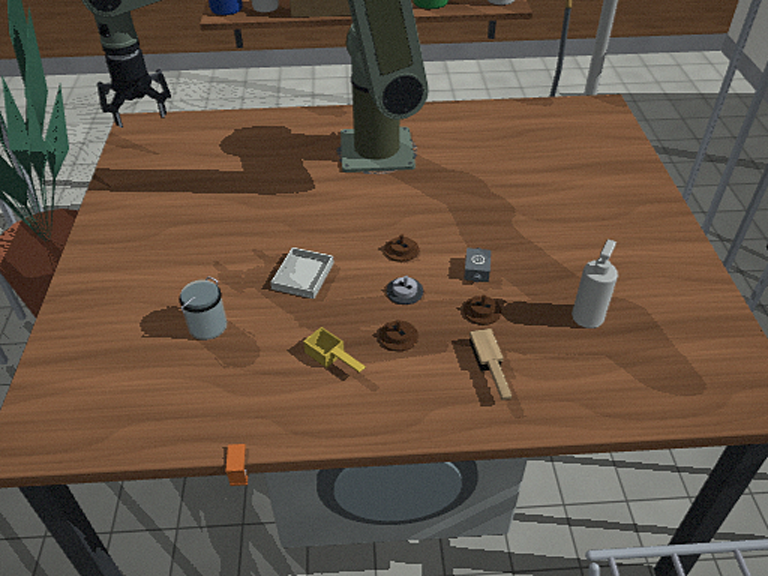

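The top view shows the housing at about (172,237) with its stubs nearly along world x, the grey stand with its steel puck at (239,213), and the dish at (327,235). The brown discs are look-alikes. Next: the wrist camera mount and the moves.

```bash
python3 - <<'E'
from h import *
np.set_printoptions(precision=4,suppress=True)
s,p,M=st();c=arm.capture("wrist")
E=np.array(c["extrinsics"]);o=-E[:3,:3].T@E[:3,3]
print("cam in tool",M.T@(o-p), M.T@E[:3,:3].T, c["fx"],c["cx"],c["cy"])
print("shift to stand, tool mm",M.T@(np.array([.541,.034,.2312])-p)*1000,M.T@(np.array([.488,.195,.2312])-p)*1000)
E
```

```text
cam in tool [ 0.0652  0.0004 -0.1428] [[ 0.0005 -0.9658 -0.2592]
 [ 1.      0.0005  0.0001]
 [ 0.0001 -0.2592  0.9658]] 308.09382765442035 256.52695224833394 195.67623375276497
shift to stand, tool mm [ 515.408  -407.0225    0.0761] [ 525.5362 -576.2189    0.0886]
```

>>> jog_arm(
  rotation=[
    [0,0,0.12],
    [0,0,0.24],
    [0,0,0.36],
    [0,0,0.48],
    [0,0,0.6],
  ],
  linear=[
    [30,-24,0],
    [60,-48,0],
    [90,-72,0],
    [120,-96,0],
    [150,-120,0],
  ],
  hand=[85,85,85,85,85],
)

```text
time_s: 0.97
eef_pos: [0.3074, -0.3668, 0.2314]
tcp_rot: [0.0, 0.994, -0.113, 0.0]
ft_force: [0.7, -0.0, 0.1]
finger_gap: 0.0853
gripper_force: 0.0
```

>>> jog_arm(
  rotation=[
    [0,0,0],
    [0,0,0],
    [0,0,0],
    [0,0,0],
    [0,0,0],
  ],
  linear=[
    [12,-38,0],
    [24,-76,0],
    [36,-114,0],
    [48,-152,0],
    [60,-190,0],
  ],
  hand=[85,85,85,85,85],
)

```text
time_s: 1.38
eef_pos: [0.4074, -0.1942, 0.2317]
tcp_rot: [0.0, 0.994, -0.11, 0.001]
ft_force: [1.0, 0.2, 0.5]
finger_gap: 0.0852
gripper_force: 0.0
```

>>> jog_arm(
  rotation=[
    [0,0,0],
    [0,0,0],
    [0,0,0],
    [0,0,0],
    [0,0,0],
  ],
  linear=[
    [12,-38,0],
    [24,-76,0],
    [36,-114,0],
    [48,-152,0],
    [60,-190,0],
  ],
  hand=[85,85,85,85,85],
)

```text
time_s: 1.8
eef_pos: [0.5075, -0.0216, 0.2317]
tcp_rot: [0.0, 0.994, -0.109, 0.0]
ft_force: [0.7, -0.7, 0.1]
finger_gap: 0.085
gripper_force: 0.0
```

>>> jog_arm(
  rotation=[
    [0,0,0],
    [0,0,0],
    [0,0,0],
  ],
  linear=[
    [10,-35,0],
    [15,-60,0],
    [15,-60,0],
  ],
  hand=[85,85,85],
)

```text
time_s: 2.05
eef_pos: [0.5359, 0.036, 0.2314]
tcp_rot: [-0.001, 0.994, -0.107, 0.001]
ft_force: [-0.1, -0.7, -0.2]
finger_gap: 0.0848
gripper_force: 0.0
```

```bash
python3 - <<'E'
from h import *
np.set_printoptions(precision=4,suppress=True)
s,p,M=st();print(s["time_s"],p,M[:,0])
c=arm.capture("wrist");print(w2px(c,[.541,.034,.02]));save(c,"w1.png",s=1.5)
for k,z in dict(stand=.015,stand_top=.02,housing=.032,filter=.032).items():
    for m in arm.masks_of(c,k):
        r,cc=m["position"];print(k,round(m["confidence"],2),(int(cc),int(r)),px2w(c,(cc,r),z),m["pixels"].sum())
E
```

```text
2.05 [0.5359 0.036  0.2314] [ 0.9772 -0.2124  0.0009]
[257.3025 166.7241]
stand 0.75 (118, 128) [0.6167 0.1799 0.015 ] 3717
stand 0.61 (256, 40) [0.6725 0.0062 0.015 ] 4680
stand_top 0.92 (263, 158) [0.5489 0.0246 0.02  ] 3440
stand_top 0.73 (116, 129) [0.6159 0.1797 0.02  ] 3764
stand_top 0.61 (258, 40) [0.6717 0.004  0.02  ] 4592
stand_top 0.58 (277, 256) [0.424 0.034 0.02 ] 2611
housing 0.74 (139, 217) [0.5133 0.1817 0.032 ] 2056
filter 0.95 (133, 238) [0.4893 0.1973 0.032 ] 419
```

View pics/w1.png

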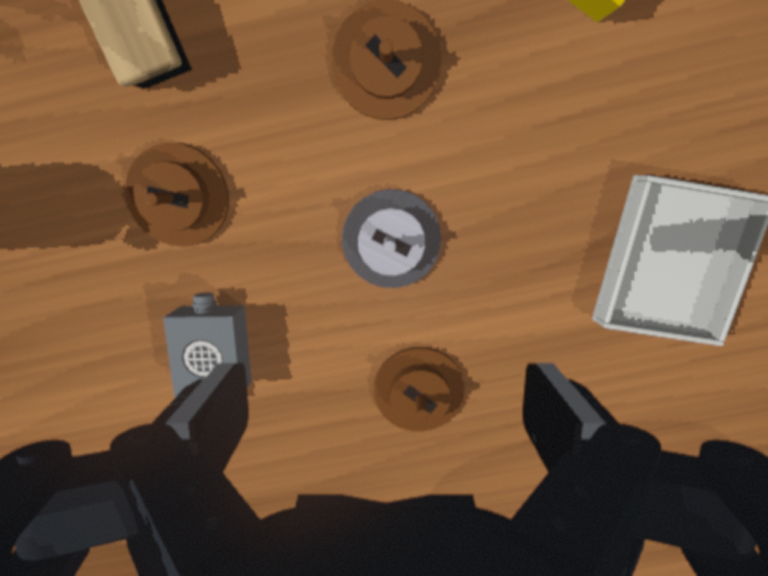

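>>> jog_arm(
  rotation=[
    [0,0,0],
    [0,0,0],
    [0,0,0],
    [0,0,0],
  ],
  linear=[
    [-3,0,35],
    [-6,0,70],
    [-10,0,100],
    [-10,0,100],
  ],
  hand=[85,85,85,85],
)

```text
time_s: 2.63
eef_pos: [0.518, 0.0332, 0.1247]
tcp_rot: [0.0, 0.994, -0.111, -0.007]
ft_force: [-1.8, -0.3, -1.1]
finger_gap: 0.0851
gripper_force: 0.0
```

```bash
python3 - <<'E'
from h import *
np.set_printoptions(precision=4,suppress=True)
s,p,M=st();print(s["time_s"],p,M[:,0])
c=arm.capture("wrist");u=w2px(c,[.543,.030,.02]).astype(int);print(u)
np.save("w2.npy",c,allow_pickle=True)
y0=max(u[1]-75,0);x0=max(u[0]-100,0);print(y0,x0)
save(c,"w2.png",(y0,y0+150,x0,x0+200),4)
E
```

```text
2.6333 [0.518  0.0332 0.1247] [ 0.9754 -0.2199 -0.0145]
[252 162]
87 152
```

View pics/w2.png

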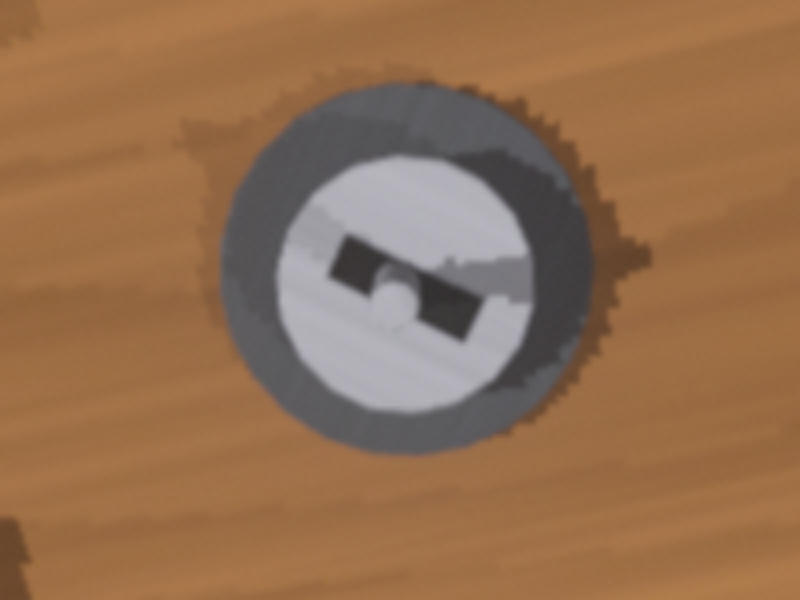

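Pin top at crop (395,306), toward the left-hand end of the slot (338,255)–(475,320). The puck is centred near (405,284). Next, world positions, then a view of the housing.

```bash
python3 - <<'E'
from h import *
np.set_printoptions(precision=4,suppress=True)
c=np.load("w2.npy",allow_pickle=True).item()
f=lambda x,y:(152+(x+.5)/4-.5,87+(y+.5)/4-.5)
pin=px2w(c,f(395,306),.046);pu=px2w(c,f(405,283.5),.02);a=px2w(c,f(338,255),.02);b=px2w(c,f(475,320),.02);ft=px2w(c,f(406,268),.006)
d=(b-a)/np.linalg.norm(b-a);n=np.array([-d[1],d[0],0])
print(pin,pu,ft,(a+b)/2,"yaw",np.degrees(np.arctan2(d[1],d[0])),np.linalg.norm(b-a))
print("pin off along/perp",(pin-pu)@d,(pin-pu)@n)
s,p,M=st();print(p,M)
print("to housing",M.T@(np.array([.470,.200,.18])-p)*1000)
E
```

```text
[0.5474 0.0304 0.046 ] [0.5471 0.0289 0.02  ] [0.5482 0.0285 0.006 ] [0.5462 0.0287 0.02  ] yaw -128.21311746869762 0.030490112046325662
pin off along/perp -0.0013795266855937056 -0.000722129670229803
[0.5207 0.033  0.128 ] [[ 0.9755 -0.2197 -0.009 ]
 [-0.2197 -0.9756  0.0008]
 [-0.0089  0.0012 -1.    ]]
to housing [ -86.6296 -151.6822  -51.4266]
```

```bash
python3 - <<'E'
from h import *
np.set_printoptions(precision=4,suppress=True)
c0=np.load("w2.npy",allow_pickle=True).item()
for i in range(3): c=arm.capture("wrist")
s,p,M=st();print(p,M[2])
np.save("w3.npy",c,allow_pickle=True)
T=c0["color"][87+40:87+105,152+50:152+150]
def sub(T,I):
    r=cv2.matchTemplate(I,T,cv2.TM_CCOEFF_NORMED);_,v,_,(x,y)=cv2.minMaxLoc(r)
    g=lambda a,b,cc:.5*(a-cc)/(a-2*b+cc)
    return v,x+g(r[y,x-1],r[y,x],r[y,x+1]),y+g(r[y-1,x],r[y,x],r[y+1,x])
v,x,y=sub(T,c["color"]);dx,dy=x-202,y-127;print(v,dx,dy)
f=lambda x,y:(152+(x+.5)/4-.5+dx,87+(y+.5)/4-.5+dy)
pin=px2w(c,f(395,306),.046);pu=px2w(c,f(405,283.5),.02);print(pin,pu)
print("to view housing",M.T@(np.array([.470,.200,.18])-p)*1000)
E
```

```text
[0.5267 0.033  0.1338] [ 0.0046 -0.0005 -1.    ]
0.9504468441009521 2.0352783 9.718994
[0.5476 0.0306 0.046 ] [0.5471 0.0289 0.02  ]
to view housing [ -91.6906 -150.6077  -46.5502]
```

>>> jog_arm(
  rotation=[
    [0,0,0],
    [0,0,0],
    [0,0,0],
    [0,0,0],
    [0,0,0],
  ],
  linear=[
    [-23,-35,-15],
    [-46,-75,-30],
    [-68,-113,-47],
    [-90,-150,-47],
    [-90,-150,-47],
  ],
  hand=[85,85,85,85,85],
)

```text
time_s: 3.25
eef_pos: [0.4709, 0.2044, 0.1834]
tcp_rot: [-0.003, 0.994, -0.108, 0.004]
ft_force: [0.7, -0.1, -0.3]
finger_gap: 0.085
gripper_force: 0.0
```

```bash
python3 - <<'E'
from h import *
np.set_printoptions(precision=4,suppress=True)
for i in range(4): c=arm.capture("wrist")
s,p,M=st();print(p,M)
np.save("w4.npy",c,allow_pickle=True)
for k,z in dict(housing=.032,filter=.032).items():
    for m in arm.masks_of(c,k):
        r,cc=m["position"];print(k,round(m["confidence"],2),(int(cc),int(r)),px2w(c,(cc,r),z),m["pixels"].sum())
u=w2px(c,[.488,.197,.032]).astype(int);y0=max(u[1]-75,0);x0=max(u[0]-100,0);print(y0,x0)
save(c,"w4.png",(y0,y0+150,x0,x0+200),4)
E
```

```text
[0.4711 0.2002 0.1807] [[ 0.9763 -0.2166  0.0047]
 [-0.2166 -0.9763  0.0004]
 [ 0.0046 -0.0014 -1.    ]]
housing 0.62 (255, 146) [0.5067 0.1944 0.032 ] 3734
filter 0.73 (257, 166) [0.4876 0.1964 0.032 ] 695
90 156
```

View pics/w4.png

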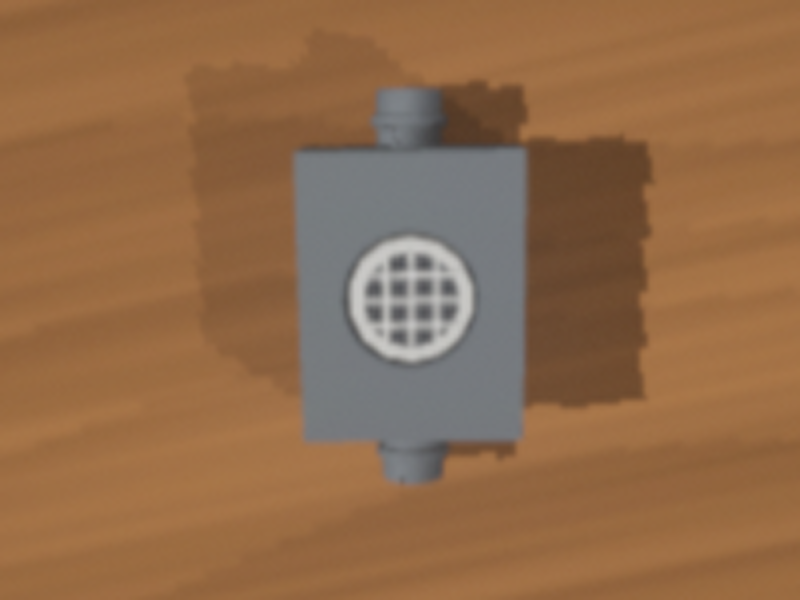

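The housing is already square to the tool. Its filter centre is at crop (411,299).

```bash
python3 - <<'E'
from h import *
np.set_printoptions(precision=4,suppress=True)
c=np.load("w4.npy",allow_pickle=True).item();s,p,M=st()
f=lambda x,y:(156+(x+.5)/4-.5,90+(y+.5)/4-.5)
F=px2w(c,f(411,299),.032);print(F)
for q in [(295,150),(527,147),(522,440),(305,440)]: print(px2w(c,f(*q),.032)-F, M.T@(px2w(c,f(*q),.032)-F))
print(M.T@(np.append(F[:2],.002)-p)*1000)
E
```

```text
[0.4891 0.1953 0.032 ]
[0.0398 0.0189 0.    ] [ 0.0347 -0.0271  0.0001]
[ 0.0289 -0.0338  0.    ] [0.0356 0.0267 0.0001]
[-0.04   -0.0193  0.    ] [-0.0348  0.0275 -0.0001]
[-0.0286  0.033   0.    ] [-0.0351 -0.0259 -0.0001]
[ 18.4722  -0.3311 177.4199]
```

>>> jog_arm(
  rotation=[
    [0,0,0.01],
    [0,0,0.01],
    [0,0,0.01],
    [0,0,0.01],
    [0,0,0.01],
  ],
  linear=[
    [9,0,35],
    [18.5,0,70],
    [18.5,0,105],
    [18.5,0,135],
    [18.5,0,135],
  ],
  hand=[85,85,85,85,85],
)

```text
time_s: 3.97
eef_pos: [0.4823, 0.1928, 0.0369]
tcp_rot: [0.002, 0.993, -0.116, -0.007]
ft_force: [-1.7, -0.3, -1.4]
finger_gap: 0.0849
gripper_force: 0.0
```

>>> jog_arm(
  rotation=[
    [0,0,0],
    [0,0,0],
    [0,0,0],
    [0,0,0],
    [0,0,0],
  ],
  linear=[
    [0,0,15],
    [0,0,30],
    [0,0,42],
    [0,0,42],
    [0,0,42],
  ],
  hand=[85,85,85,85,85],
)

```text
time_s: 4.38
eef_pos: [0.4879, 0.1954, 0.0018]
tcp_rot: [0.0, 0.993, -0.115, -0.0]
ft_force: [-0.0, 0.1, -0.0]
finger_gap: 0.085
gripper_force: 0.0
```

>>> jog_arm(
  rotation=[
    [0,0,0],
    [0,0,0],
    [0,0,0],
    [0,0,0],
    [0,0,0],
  ],
  linear=[
    [0,0,0],
    [0,0,0],
    [0,0,0],
    [0,0,0],
    [0,0,0],
  ],
  hand=[45,45,45,45,45],
  squeeze=40,
)

```text
time_s: 4.8
eef_pos: [0.4888, 0.1961, 0.0028]
tcp_rot: [-0.0, 0.993, -0.114, 0.001]
ft_force: [-1.3, -0.3, 6.6]
finger_gap: 0.0539
gripper_force: 43.3
```

>>> jog_arm(
  rotation=[
    [0,0,0],
    [0,0,0],
    [0,0,0],
    [0,0,0],
    [0,0,0],
  ],
  linear=[
    [0,0,0],
    [0,0,0],
    [0,0,0],
    [0,0,0],
    [0,0,0],
  ],
  hand=[45,45,45,45,45],
)

```text
time_s: 5.22
eef_pos: [0.4888, 0.1961, 0.0028]
tcp_rot: [-0.0, 0.993, -0.114, 0.001]
ft_force: [-1.7, -1.0, 5.9]
finger_gap: 0.0533
gripper_force: 43.4
```

>>> jog_arm(
  rotation=[
    [0,0,0],
    [0,0,0],
    [0,0,0],
    [0,0,0],
    [0,0,0],
  ],
  linear=[
    [0,0,-15],
    [0,0,-35],
    [0,0,-55],
    [0,0,-75],
    [0,0,-90],
  ],
  hand=[45,45,45,45,45],
)

```text
time_s: 5.63
eef_pos: [0.4872, 0.1959, 0.0923]
tcp_rot: [-0.0, 0.993, -0.114, 0.0]
ft_force: [0.5, -0.2, -3.3]
finger_gap: 0.0533
gripper_force: 43.5
```

>>> jog_arm(
  rotation=[
    [0,0,0],
    [0,0,0],
    [0,0,0],
    [0,0,0],
    [0,0,0],
  ],
  linear=[
    [10,25,0],
    [20,55,0],
    [25,90,0],
    [25,110,0],
    [25,110,0],
  ],
  hand=[45,45,45,45,45],
)

```text
time_s: 6.05
eef_pos: [0.485, 0.0798, 0.0904]
tcp_rot: [0.001, 0.993, -0.116, -0.001]
ft_force: [-0.7, 0.4, -4.5]
finger_gap: 0.0532
gripper_force: 43.5
```

```bash
python3 - <<'E'
from h import *
np.set_printoptions(precision=4,suppress=True)
for i in range(6): c=arm.capture("wrist")
s,p,M=st();print(p,M,s["ft_force"],s["finger_gap"],s["gripper_force"])
np.save("w5.npy",c,allow_pickle=True)
for m in arm.masks_of(c,"filter"):
    r,cc=m["position"];print(round(m["confidence"],2),(cc,r),m["pixels"].sum())
u=w2px(c,p+M@[0,0,-.029]).astype(int);y0=min(max(u[1]-75,0),234);x0=max(u[0]-100,0);print(u,y0,x0)
save(c,"w5.png",(y0,y0+150,x0,x0+200),4)
E
```

```text
[0.4868 0.084  0.0911] [[ 0.9741 -0.2261 -0.0002]
 [-0.2261 -0.9741  0.0003]
 [-0.0003 -0.0002 -1.    ]] [-0.1954 -1.6346 -3.0037] 0.0536571805664242 43.45029971329495
0.9 (254.6, 275.0) 3918
[254 277] 202 154
```

View pics/w5.png

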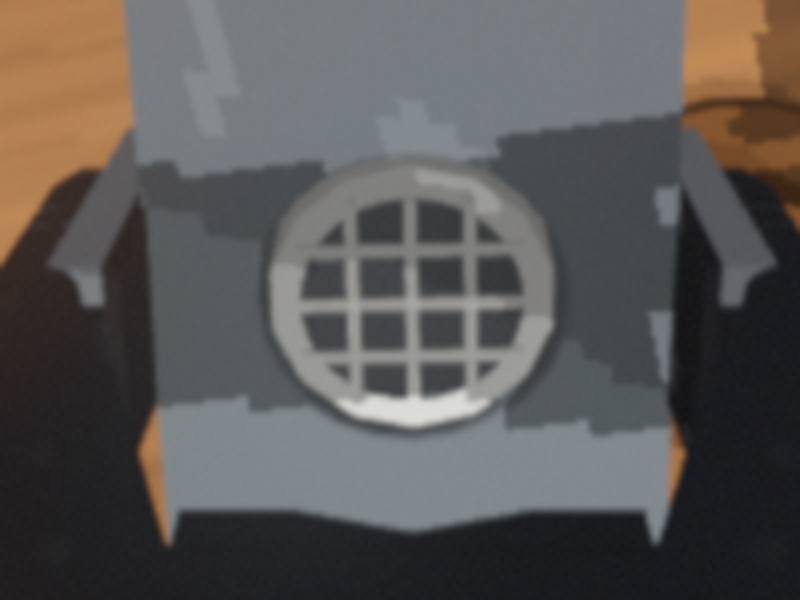

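The housing is held level and the filter is centred at crop (411,292).

```bash
python3 - <<'E'
from h import *
np.set_printoptions(precision=4,suppress=True)
c=np.load("w5.npy",allow_pickle=True).item();s,p,M=st()
u=(154+411.5/4-.5,202+292.5/4-.5)
F=px2w(c,u,p[2]+.0292);print(F,M.T@(F-p))
pin=np.array([.5475,.0305]);print("shift tool mm",M.T@np.append(pin-F[:2],0)*1000)
E
```

```text
[0.4881 0.0831 0.1204] [ 0.0015  0.0006 -0.0292]
shift tool mm [69.7596 37.7859 -0.0218]
```

>>> jog_arm(
  rotation=[
    [0,0,0],
    [0,0,0],
    [0,0,0],
    [0,0,0],
    [0,0,0],
  ],
  linear=[
    [20,11,0],
    [40,22,0],
    [58,31,0],
    [69.8,37.8,0],
    [69.8,37.8,0],
  ],
  hand=[45,45,45,45,45],
)

```text
time_s: 6.82
eef_pos: [0.5489, 0.0291, 0.0918]
tcp_rot: [0.0, 0.993, -0.115, 0.002]
ft_force: [0.2, -0.3, -2.7]
finger_gap: 0.0534
gripper_force: 43.4
```

>>> jog_arm(
  rotation=[
    [0,0,0],
    [0,0,0],
    [0,0,0],
    [0,0,0],
    [0,0,0],
  ],
  linear=[
    [0,0,12],
    [0,0,24],
    [0,0,34],
    [0,0,38],
    [0,0,38],
  ],
  hand=[45,45,45,45,45],
)

```text
time_s: 7.23
eef_pos: [0.5434, 0.0312, 0.0506]
tcp_rot: [-0.0, 0.993, -0.114, -0.003]
ft_force: [-0.4, -0.6, -3.2]
finger_gap: 0.0533
gripper_force: 43.4
```

```bash
python3 - <<'E'
from h import *
np.set_printoptions(precision=4,suppress=True)
for i in range(4): c=arm.capture("wrist")
s,p,M=st();print(p,M[2],s["ft_force"])
u=(154+411.5/4-.5,202+292.5/4-.5)
T=np.load("w5.npy",allow_pickle=True).item()
F=px2w(c,u,p[2]+.0292);print("housing centre",F,"bottom z",p[2]-.0028)
print(M.T@np.append(np.array([.5475,.0305])-F[:2],0)*1000)
E
```

```text
[0.5467 0.0305 0.0538] [ 0.0011 -0.0002 -1.    ] [ 0.4294 -0.4297 -3.1793]
housing centre [0.5478 0.0297 0.083 ] bottom z 0.0509677477301166
[-0.4985 -0.6767 -0.0004]
```

>>> jog_arm(
  rotation=[
    [0,0,0],
    [0,0,0],
    [0,0,0],
    [0,0,0],
    [0,0,0],
  ],
  linear=[
    [-0.3,-0.5,2],
    [-0.3,-0.5,4],
    [-0.3,-0.5,6],
    [-0.3,-0.5,8],
    [-0.3,-0.5,8],
  ],
  hand=[45,45,45,45,45],
)

```text
time_s: 7.85
eef_pos: [0.5456, 0.0309, 0.0448]
tcp_rot: [0.0, 0.993, -0.115, -0.0]
ft_force: [-0.6, -0.2, -3.7]
finger_gap: 0.0537
gripper_force: 43.5
```

>>> jog_arm(
  rotation=[
    [0,0,0],
    [0,0,0],
    [0,0,0],
    [0,0,0],
    [0,0,0],
  ],
  linear=[
    [0,0,1],
    [0,0,2],
    [0,0,3],
    [0,0,4],
    [0,0,5],
  ],
  hand=[45,45,45,45,45],
  squeeze=60,
)

```text
time_s: 8.27
eef_pos: [0.5466, 0.0308, 0.0408]
tcp_rot: [0.0, 0.993, -0.114, 0.001]
ft_force: [-0.6, -0.3, 3.7]
finger_gap: 0.053
gripper_force: 70.6
```

>>> jog_arm(
  rotation=[
    [0,0,0],
    [0,0,0],
    [0,0,0],
    [0,0,0],
    [0,0,0],
  ],
  linear=[
    [0,0,1],
    [0,0,2],
    [0,0,3],
    [0,0,4],
    [0,0,5],
  ],
  hand=[45,45,45,45,45],
)

```text
time_s: 8.68
eef_pos: [0.5467, 0.0309, 0.0358]
tcp_rot: [-0.0, 0.993, -0.114, 0.001]
ft_force: [-1.2, -0.1, 4.1]
finger_gap: 0.0529
gripper_force: 70.8
```

>>> jog_arm(
  rotation=[
    [0,0,0],
    [0,0,0],
    [0,0,0],
    [0,0,0],
    [0,0,0],
  ],
  linear=[
    [0,0,1],
    [0,0,2],
    [0,0,3],
    [0,0,4],
    [0,0,5],
  ],
  hand=[45,45,45,45,45],
)

```text
time_s: 9.1
eef_pos: [0.5461, 0.0309, 0.0301]
tcp_rot: [-0.0, 0.993, -0.114, 0.0]
ft_force: [-0.8, 0.8, -1.6]
finger_gap: 0.053
gripper_force: 70.1
```

>>> jog_arm(
  rotation=[
    [0,0,0],
    [0,0,0],
    [0,0,0],
    [0,0,0],
    [0,0,0],
  ],
  linear=[
    [0,0,1],
    [0,0,2],
    [0,0,3],
    [0,0,4],
    [0,0,5],
  ],
  hand=[45,45,45,45,45],
)

```text
time_s: 9.52
eef_pos: [0.5455, 0.031, 0.0247]
tcp_rot: [-0.0, 0.993, -0.114, -0.001]
ft_force: [1.5, 0.2, -1.9]
finger_gap: 0.0532
gripper_force: 70.1
```

>>> jog_arm(
  rotation=[
    [0,0,0],
    [0,0,0],
    [0,0,0],
    [0,0,0],
  ],
  linear=[
    [0,0,0.5],
    [0,0,1],
    [0,0,1.5],
    [0,0,1.5],
  ],
  hand=[45,45,45,45],
)

```text
time_s: 9.85
eef_pos: [0.5456, 0.031, 0.0235]
tcp_rot: [0.0, 0.993, -0.114, -0.001]
ft_force: [0.4, 0.4, -3.0]
finger_gap: 0.0526
gripper_force: 70.1
```

>>> jog_arm(
  rotation=[
    [0,0,0],
    [0,0,0],
    [0,0,0],
    [0,0,0],
  ],
  linear=[
    [0,0,0.4],
    [0,0,0.8],
    [0,0,1],
    [0,0,1],
  ],
  hand=[45,45,45,45],
)

```text
time_s: 10.18
eef_pos: [0.5458, 0.0309, 0.023]
tcp_rot: [0.0, 0.993, -0.114, -0.0]
ft_force: [-2.0, 0.7, 1.4]
finger_gap: 0.0529
gripper_force: 70.5
```

>>> jog_arm(
  rotation=[
    [0,0,0],
    [0,0,0],
    [0,0,0],
  ],
  linear=[
    [0,0,0.4],
    [0,0,0.4],
    [0,0,0.4],
  ],
  hand=[45,45,45],
)

```text
time_s: 10.43
eef_pos: [0.5459, 0.0309, 0.023]
tcp_rot: [0.0, 0.993, -0.114, -0.0]
ft_force: [-4.9, 0.8, 5.8]
finger_gap: 0.0533
gripper_force: 71.0
```

>>> jog_arm(
  rotation=[
    [0,0,0],
    [0,0,0],
    [0,0,0],
    [0,0,0],
    [0,0,0],
  ],
  linear=[
    [0,0,-0.4],
    [0,0,-0.4],
    [0,0,-0.4],
    [0,0,-0.4],
    [0,0,-0.4],
  ],
  hand=[60,65,75,85,85],
)

```text
time_s: 10.85
eef_pos: [0.5463, 0.0309, 0.0228]
tcp_rot: [-0.0, 0.993, -0.115, 0.0]
ft_force: [-0.5, 0.9, 0.2]
finger_gap: 0.0847
gripper_force: 0.0
```

>>> jog_arm(
  rotation=[
    [0,0,0],
    [0,0,0],
    [0,0,0],
    [0,0,0],
    [0,0,0],
  ],
  linear=[
    [0,0,-5],
    [0,0,-15],
    [0,0,-25],
    [0,0,-40],
    [0,0,-50],
  ],
  hand=[85,85,85,85,85],
)

```text
time_s: 11.27
eef_pos: [0.5472, 0.0308, 0.0752]
tcp_rot: [-0.0, 0.993, -0.114, 0.001]
ft_force: [0.3, 0.6, 0.0]
finger_gap: 0.0851
gripper_force: 0.0
```

```bash
python3 - <<'E'
from h import *
np.set_printoptions(precision=4,suppress=True)
for i in range(5): c=arm.capture("wrist")
s,p,M=st();print(p,M[:,0],M[2],s["ft_force"],s["finger_gap"])
np.save("w6.npy",c,allow_pickle=True)
for m in arm.masks_of(c,"filter"):
    r,cc=m["position"];print(round(m["confidence"],2),(cc,r),m["pixels"].sum(),px2w(c,(cc,r),.070))
save(c,"w6.png",None,1.5)
E
```

```text
[0.5458 0.0309 0.0728] [ 0.9738 -0.2275 -0.0001] [-0.0001 -0.     -1.    ] [-0.8641  0.2753  0.0146] 0.08509933363078717
```

View pics/w6.png

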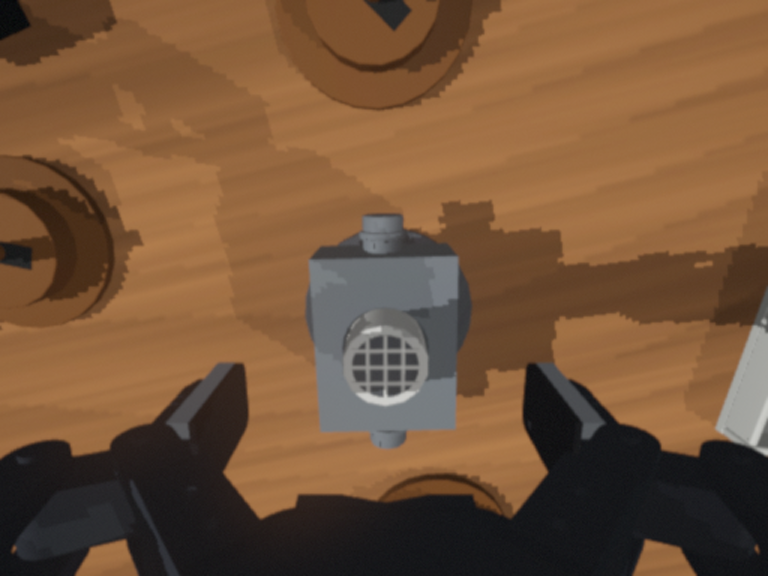

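The housing is seated and the filter stands proud, upright, with its top centre at about (386,362).

```bash
python3 - <<'E'
from h import *
np.set_printoptions(precision=4,suppress=True)
c=np.load("w6.npy",allow_pickle=True).item();s,p,M=st()
F=px2w(c,(386/1.5-.17,362/1.5-.17),.070);print(F,M.T@(F-p)*1000)
a=px2w(c,(344/1.5,362/1.5),.07);b=px2w(c,(429/1.5,362/1.5),.07);print(np.linalg.norm(a-b))
E
```

```text
[0.5484 0.0295 0.07  ] [3.2176 0.7099 2.238 ]
0.029025130483334726
```

>>> jog_arm(
  rotation=[
    [0,0,0],
    [0,0,0],
    [0,0,0],
    [0,0,0],
    [0,0,0],
  ],
  linear=[
    [1,0,4],
    [1.5,0,10],
    [1.5,0,16],
    [1.5,0,18.5],
    [1.5,0,18.5],
  ],
  hand=[85,85,85,85,85],
)

```text
time_s: 11.98
eef_pos: [0.5462, 0.0307, 0.0526]
tcp_rot: [0.0, 0.993, -0.114, -0.002]
ft_force: [0.3, 0.6, -0.8]
finger_gap: 0.0851
gripper_force: 0.0
```

>>> jog_arm(
  rotation=[
    [0,0,0],
    [0,0,0],
    [0,0,0],
    [0,0,0],
    [0,0,0],
  ],
  linear=[
    [0,0,0],
    [0,0,0],
    [0,0,0],
    [0,0,0],
    [0,0,0],
  ],
  hand=[50,35,29,25,25],
  squeeze=20,
)

```text
time_s: 12.4
eef_pos: [0.5478, 0.0306, 0.0548]
tcp_rot: [-0.0, 0.993, -0.114, 0.0]
ft_force: [-0.3, 0.6, 2.0]
finger_gap: 0.0289
gripper_force: 20.8
```

>>> jog_arm(
  rotation=[
    [0,0,0],
    [0,0,0],
    [0,0,0],
    [0,0,0],
    [0,0,0],
  ],
  linear=[
    [0,0,0],
    [0,0,0],
    [0,0,0],
    [0,0,0],
    [0,0,0],
  ],
  hand=[25,25,25,25,25],
)

```text
time_s: 12.82
eef_pos: [0.5479, 0.0305, 0.0547]
tcp_rot: [-0.0, 0.993, -0.115, 0.0]
ft_force: [-0.2, 1.2, 3.3]
finger_gap: 0.0288
gripper_force: 20.9
```

>>> jog_arm(
  rotation=[
    [0,0,0],
    [0,0,0],
    [0,0,0],
    [0,0,0],
    [0,0,0],
  ],
  linear=[
    [0,0,-1],
    [0,0,-3],
    [0,0,-6],
    [0,0,-9],
    [0,0,-12],
  ],
  hand=[25,25,25,25,25],
  squeeze=25,
)

```text
time_s: 13.23
eef_pos: [0.5473, 0.0306, 0.0664]
tcp_rot: [0.0, 0.993, -0.114, -0.0]
ft_force: [-0.3, -0.1, -1.2]
finger_gap: 0.0289
gripper_force: 24.7
```

>>> jog_arm(
  rotation=[
    [0,0,0],
    [0,0,0],
    [0,0,0],
    [0,0,0],
    [0,0,0],
  ],
  linear=[
    [0,0,-10],
    [0,0,-25],
    [0,0,-40],
    [0,0,-55],
    [0,0,-60],
  ],
  hand=[25,25,25,25,25],
)

```text
time_s: 13.65
eef_pos: [0.5495, 0.0304, 0.1296]
tcp_rot: [-0.0, 0.993, -0.114, 0.003]
ft_force: [0.9, -0.6, -0.2]
finger_gap: 0.0286
gripper_force: 24.7
```

```bash
python3 - <<'E'
from h import *
np.set_printoptions(precision=4,suppress=True)
s,p,M=st();print(p,s["ft_force"])
for n in("wrist",):
    c=arm.capture(n)
    for q in ("dish","filter"):
      for m in arm.masks_of(c,q)[:2]:
        r,cc=m["position"];print(n,q,round(m["confidence"],2),(cc,r),m["pixels"].sum(),px2w(c,(cc,r),.01))
save(c,"w7.png",None,1.5)
print(M.T@(np.array([.48,-.191,p[2]])-p)*1000)
E
```

```text
[0.5495 0.0304 0.1296] [ 0.8999 -0.571  -0.1939]
wrist dish 0.85 (484.1, 212.2) 7697 [ 0.4842 -0.1637  0.01  ]
wrist filter 0.57 (257.2, 256.7) 3869 [0.4879 0.0437 0.01  ]
wrist filter 0.54 (486.1, 214.4) 7852 [ 0.4817 -0.1654  0.01  ]
[-17.3273 231.4055  -0.2539]
```

View pics/w7.png

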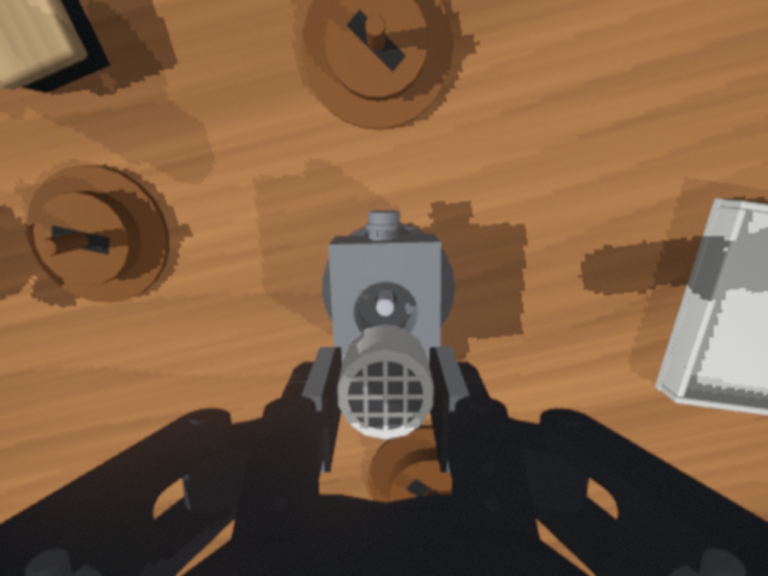

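The filter is out and held, and the housing is still on the stand. Next, the dish.

>>> jog_arm(
  rotation=[
    [0,0,0],
    [0,0,0],
    [0,0,0],
    [0,0,0],
    [0,0,0],
  ],
  linear=[
    [-2,20,0],
    [-5,50,0],
    [-8,80,0],
    [-11,110,0],
    [-13,140,0],
  ],
  hand=[25,25,25,25,25],
)

```text
time_s: 14.22
eef_pos: [0.5012, -0.1033, 0.1249]
tcp_rot: [-0.0, 0.993, -0.114, -0.001]
ft_force: [0.1, -0.6, -1.9]
finger_gap: 0.0286
gripper_force: 24.8
```

>>> jog_arm(
  rotation=[
    [0,0,0],
    [0,0,0],
    [0,0,0],
    [0,0,0],
    [0,0,0],
  ],
  linear=[
    [-2,30,0],
    [-4,60,0],
    [-4,82,0],
    [-4,91,0],
    [-4,91,0],
  ],
  hand=[25,25,25,25,25],
)

```text
time_s: 14.63
eef_pos: [0.4774, -0.1918, 0.1254]
tcp_rot: [-0.0, 0.993, -0.116, -0.001]
ft_force: [0.6, -0.7, 0.6]
finger_gap: 0.0288
gripper_force: 24.8
```

```bash
python3 - <<'E'
from h import *
np.set_printoptions(precision=4,suppress=True)
for i in range(4): c=arm.capture("wrist")
s,p,M=st();print(p,s["ft_force"],s["finger_gap"],w2px(c,[p[0],p[1],.004])*1.5)
for m in arm.masks_of(c,"dish")[:2]:
    r,cc=m["position"];print(round(m["confidence"],2),(cc,r),m["pixels"].sum(),px2w(c,(cc,r),.01))
save(c,"w8.png",None,1.5)
E
```

```text
[ 0.4784 -0.189   0.1258] [-0.1547 -0.5449 -0.9777] 0.02885827760753245 [383.7778 284.0729]
0.79 (259.7, 168.9) 13827 [ 0.4965 -0.1967  0.01  ]
0.37 (7.9, 192.3) 889 [0.5259 0.0206 0.01  ]
```

View pics/w8.png

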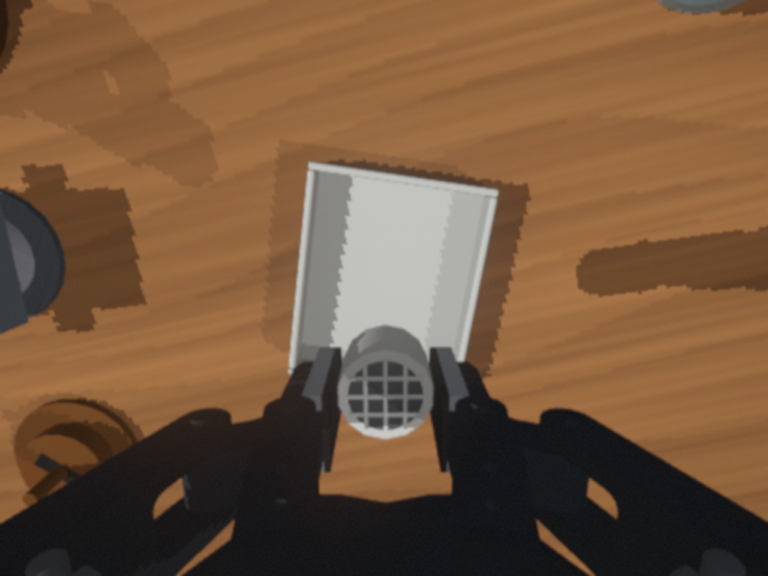

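The point below the TCP is near the middle of the dish, at about (384,284). Lowering.

>>> jog_arm(
  rotation=[
    [0,0,0],
    [0,0,0],
    [0,0,0],
    [0,0,0],
    [0,0,0],
  ],
  linear=[
    [0,0,20],
    [0,0,45],
    [0,0,70],
    [0,0,90],
    [0,0,100],
  ],
  hand=[25,25,25,25,25],
)

```text
time_s: 15.3
eef_pos: [0.4767, -0.1881, 0.0236]
tcp_rot: [-0.001, 0.994, -0.114, -0.002]
ft_force: [-0.2, 0.2, 0.1]
finger_gap: 0.0287
gripper_force: 24.8
```

>>> jog_arm(
  rotation=[
    [0,0,0],
    [0,0,0],
    [0,0,0],
    [0,0,0],
    [0,0,0],
  ],
  linear=[
    [0,0,3],
    [0,0,6],
    [0,0,9],
    [0,0,10.5],
    [0,0,10.5],
  ],
  hand=[25,25,25,25,25],
)

```text
time_s: 15.72
eef_pos: [0.4791, -0.1908, 0.0166]
tcp_rot: [0.0, 0.993, -0.114, 0.001]
ft_force: [-0.0, -0.1, -0.2]
finger_gap: 0.0294
gripper_force: 24.8
```

>>> jog_arm(
  rotation=[
    [0,0,0],
    [0,0,0],
    [0,0,0],
    [0,0,0],
    [0,0,0],
  ],
  linear=[
    [0,0,1],
    [0,0,1.8],
    [0,0,2.5],
    [0,0,2.5],
    [0,0,2.5],
  ],
  hand=[25,25,25,25,25],
)

```text
time_s: 16.13
eef_pos: [0.4784, -0.1906, 0.0134]
tcp_rot: [0.0, 0.993, -0.115, 0.0]
ft_force: [-0.3, 0.3, 0.3]
finger_gap: 0.0286
gripper_force: 24.8
```

>>> jog_arm(
  rotation=[
    [0,0,0],
    [0,0,0],
    [0,0,0],
    [0,0,0],
  ],
  linear=[
    [0,0,0.5],
    [0,0,1],
    [0,0,1],
    [0,0,1],
  ],
  hand=[25,25,25,25],
)

```text
time_s: 16.47
eef_pos: [0.4785, -0.1906, 0.0128]
tcp_rot: [0.0, 0.993, -0.114, 0.0]
ft_force: [-1.9, 0.8, 5.2]
finger_gap: 0.0287
gripper_force: 25.2
```

Contact at the expected height. Next, a gentle release.

>>> jog_arm(
  rotation=[
    [0,0,0],
    [0,0,0],
    [0,0,0],
    [0,0,0],
    [0,0,0],
  ],
  linear=[
    [0,0,-0.4],
    [0,0,-0.4],
    [0,0,-0.4],
    [0,0,-0.4],
    [0,0,-0.4],
  ],
  hand=[30,33,38,44,46],
)

```text
time_s: 16.88
eef_pos: [0.4783, -0.1905, 0.0125]
tcp_rot: [-0.0, 0.993, -0.115, -0.0]
ft_force: [-1.1, 0.8, -0.1]
finger_gap: 0.046
gripper_force: 0.0
```

>>> jog_arm(
  rotation=[
    [0,0,0],
    [0,0,0],
    [0,0,0],
    [0,0,0],
    [0,0,0],
  ],
  linear=[
    [0,0,-8],
    [0,0,-25],
    [0,0,-50],
    [0,0,-80],
    [0,0,-110],
  ],
  hand=[46,46,46,46,46],
)

```text
time_s: 17.3
eef_pos: [0.4778, -0.1902, 0.1238]
tcp_rot: [-0.0, 0.993, -0.115, -0.001]
ft_force: [0.5, 0.0, -1.2]
finger_gap: 0.0458
gripper_force: 0.0
```

>>> jog_arm(
  rotation=[
    [0,0,0],
    [0,0,0],
    [0,0,0],
    [0,0,0],
    [0,0,0],
  ],
  linear=[
    [-10,0,-20],
    [-25,0,-40],
    [-40,0,-50],
    [-40,0,-50],
    [-40,0,-50],
  ],
  hand=[46,46,46,46,46],
)

```text
time_s: 17.72
eef_pos: [0.4398, -0.1816, 0.1737]
tcp_rot: [0.001, 0.993, -0.115, 0.001]
ft_force: [-0.1, 0.1, 0.5]
finger_gap: 0.0461
gripper_force: 0.0
```

```bash
python3 - <<'E'
from h import *
s,p,M=st();print(s["time_s"],p,s["ft_force"])
c=arm.capture("wrist");d=arm.capture("scene")
a=c["color"][:, :];b=cv2.resize(d["color"][140:260,160:360],(800,480))[:384]
im=np.hstack([cv2.resize(a,(400,300)),cv2.resize(b,(400,300))])
cv2.imwrite("pics/fin.png",im[:,:,::-1])
E
```

```text
17.7167 [ 0.43976146 -0.18162083  0.17371543] [-0.06790057  0.09076304  0.45978503]
```

View pics/fin.png

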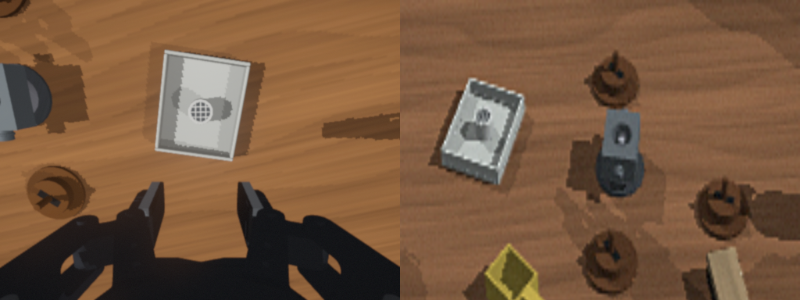

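The filter stands upright in the dish at (200,110), mesh up, and the housing sits on the stand. Handing in.

```bash
python3 -c "
from plant import arm
print(arm.close_job())"
```

```text
the job is handed in; nothing more can be done
None
```

The housing is seated on the stand with the filter pushed out, the filter stands upright in the rinse dish, and the job was handed in at about 18 s; the hand-in gave no verdict.

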